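# Load the UV curing box with left- and right-hand coils, latch its guard and start it

### The arm

A 7-joint arm with a two-finger parallel gripper is mounted at the origin on the work surface. World frame = base frame: x ahead of the robot, y to its left, z up, the work surface at z = 0. Lengths are in m, angles in rad, forces in N, time in s.
With the tool pointing down it reaches from about 0.425 to 0.925 m from the base axis. Payload 6.8 kg.
Tool frame: the origin (TCP) lies at the very end of the fingers, on their centre line; the grasp point (between the pads) lies bot.grip_point_offset behind it (bot.grip_point_offset is the distance from the TCP to the grasp point, in m); z points along the fingers, y is the line along which they close (so a half turn about z gives the same grasp; the last joint's range is limited). The gripper opens to 85 mm and grips with 20 to 120 N. Pads are 22 mm wide; open, the fingers measure 114 mm over their backs; the gripper's body (76 mm by 85 mm) begins 54 mm behind the grasp point. The pads swing forward as they close: fully open they stand 13 mm farther back than shut.
Start: joints at [1.235, 0.477, 0.022, 1.555, -0.011, 1.109, -0.083], TCP at [0.152, -0.658, 0.231] pointing down, gripper open.
Joint ranges: [-2.96, 2.96], [-0.34, 2.1], [-1.41, 1.46], [0.24, 2.44], [-1.37, 4.51], [0.17, 1.92], [-2.96, 2.96]. Speed limits (rad/s): [2.39, 2.39, 3.14, 3.14, 3.14, 3.14, 3.14].

### API

Orientations are given as a unit quaternion [w, x, y, z].
In Python, from station import bot, imaging gives the robot as it stands. The module is installed in compiled form; this text tells all that it offers.
- The arm moves only by the tool carry_out, never from a script. Its argument "targets" is one flat list of numbers, 5 for each row, row after row: the closure in counts, from 0 (fully open) to 255 (shut), then the shift along the world's x, y, z in mm, then the turn about the world's z in degrees. A call has 1 to 20 rows; each row shifts and turns the commanded pose from where the row before left it; what a row does not reach is not made up. A row lasts 1/10 s, in which the tool goes at most 50 mm and 8.59 degrees, less where a joint would pass 70% of its speed; a pose out of reach is approached as far as the arm can. A call is refused whole if a number of a shift passes 50 or a number of a turn 8.59, either way. A call with a gripper value outside its range is refused whole. The fingers move at their own pace and stop on an object; "newtons" is the grip in N (left out, the last holds). Time passes only in rows, so rows that do not move let the fingers close. It gives the time, the measured TCP pose, the force, the opening and the grip force at its end, in the units of the state.
- bot.get_obs(): the state, without advancing time (a new reading comes with each control period).
- imaging.read_camera(name): name is "side" or "top" or "wrist"; returns a dict with "frame" (420x560x3 uint8, red, green, blue), "fov_y" (degrees; the focal length in pixels is half the picture's height over the tangent of half this angle, whatever the lens; pixels are square), "cx", "cy" (the principal point, pixels), "k1" (the pictures are not rectified: a ray, as slopes to the right and down, at radius r is drawn at 1 + k1 r^2 times it, then the intrinsics apply), "pose" (4x4, takes a point from camera to world coordinates); the wrist camera has in their place "tool_from_camera" (4x4, takes a point from camera to tool coordinates, whose origin is the TCP and whose axes are the flange's). Camera axes: x right, y up, looking along -z (the intrinsics and any distortion apply to the point x, -y, -z); pixel columns grow to the right and rows downward; lengths in m; the calibration is good to about 2 mm. A picture is of the moment at which its call begins: read the wrist's pose just before it. There is no depth.
- bot.hand_in(): hands the job in; it is judged then, once.
The state is a dict: "t": time; "q": joint angles; "joint_vel": joint speeds; "joint_torque": joint torques, N m; "eef_pos": TCP position; "tool_rot": TCP orientation; "contact_force": force on the tool from outside, world axes, zero at the start; "torque": the same for the moment, N m; "gripper_width": opening from 0.0 (shut) to 1.0 (fully open); "grasp_force": force on a finger pad.
Only numpy, scipy, OpenCV 4.12 (cv2) and the standard library are available. Lean on these libraries where they do the work, as an engineer would, in place of code of your own. Each camera call takes 0.05 s, during which the arm holds its last target. There are 200 camera calls.

### The job

Cure this batch of coils: slide the curing box's guard fully open and stand every wound coil from the mat upright on its foot in the tray inside, left-hand coils in the tray with the left-hand silhouette and right-hand coils in the one with the right-hand silhouette. Then push the guard shut until its catch clicks, and press the start button. Do not knock over the adhesive jar.

Things in the scene. Friction and masses are not known exactly. Their poses are not given: they have to be found in the camera images.
- machine: UV curing box: low cream enclosure, fixed, 98 mm high, x +-147 mm, y -400 to 200 mm. Origin on the bench under the chamber's centre; x to the rear, y to the control end, z up. Open-topped chamber 250 (x) by 244 mm (y), floor at 40 mm, rim at 98 mm. Side rails (x = +-141) rise to 112 mm. Control end (button, catch) at y = 122 to 200, deck where the guard parks at y = -122 to -400 mm.
- guard (a joint): sliding guard, amber sheet over the chamber, top at 106 mm. 0 = shut; grows as it slides to the machine's -y, 0.26 m = fully open. Slides with about 2.5 N. Over the last 17 mm of closing its ridge lifts the sprung roller (about 10 N in all), which then snaps down behind it and draws it home; let go between 16 and 11 mm it springs back. About 10 N pulls it open again.
- guard_handle (a point): middle of the guard's handle: steel bar of 14 mm diameter, 120 mm long, along the machine's x, 141 mm above the bench, 28 mm free under it, posts at +-52 mm; moves with the guard. In the machine's frame at x = 0, y = 100 mm minus the opening.
- catch (a joint): sprung roller of the guard's catch: 0 = down, up to 0.004 m while the guard's ridge lifts it
- catch_top (a point): top of the steel catch housing on the control end (56 mm along the machine's x, 18 mm along y, 143 mm above the bench); a brass plunger through it sticks up to 156 mm, 160 mm while lifted. In the machine's frame at x = 85, y = 130 mm
- start (a joint): start button, green, 26 mm diameter: 0 = out, 0.006 m = fully pressed (about 5 N); springs back
- start_top (a point): centre of the start button's top face, 120 mm above the bench, on the control end; pressed straight down
- tray_l: tray for left-hand coils, in the chamber's left or right half, fixed. Black silhouette of a left-hand coil on the flange at its end nearest the robot (to x = -142 mm). Origin: underside of the pocket's centre; x away from that flange, y left, z up. Pocket 190 (x) by 98 mm (y), floor at 3 mm, rim at 21 mm, walls 3 mm; holds three coils in a row along x.
- tray_r: tray for right-hand coils, in the chamber's left or right half, fixed. Black silhouette of a right-hand coil on the flange at its end nearest the robot (to x = -142 mm). Origin: underside of the pocket's centre; x away from that flange, y left, z up. Pocket 190 (x) by 98 mm (y), floor at 3 mm, rim at 21 mm, walls 3 mm; holds three coils in a row along x.
- mat: teal work mat, 270 (x) by 290 (y) by 2 mm, fixed on the bench; the coils stand on it about 80 mm apart. Origin under its centre.
- tape_c (a point): roll of tape, 48 mm diameter, 12 mm high, lying among the coils; its centre. Not part of the job.
- bobbin_c (a point): empty black bobbin without a foot, 26 mm diameter, 36 mm high, standing among the coils; its centre. Not part of the job.
- jar_c (a point): squat adhesive jar, amber glass with a black lid, 38 mm diameter, 40 mm high, standing among the coils; point on its axis at half height. Not part of the job.
- coil_l1_c (a point): left-hand wound coil: copper coil with black flanges, 26 mm diameter, on a flat L-shaped steel foot 4 mm thick; 40 mm tall, 60 g. Seen from above, coil end nearest you, the arm at the stem's far end turns left (+y) and has a white block on it. Point on the coil axis, 22 mm above the underside; x along the stem away from the coil (foot x -13 to 34, y -11 to 32 mm; arm at x 18 to 34), z up. Grip the round coil. May be absent.
- coil_l2_c (a point): left-hand wound coil: copper coil with black flanges, 26 mm diameter, on a flat L-shaped steel foot 4 mm thick; 40 mm tall, 60 g. Seen from above, coil end nearest you, the arm at the stem's far end turns left (+y) and has a white block on it. Point on the coil axis, 22 mm above the underside; x along the stem away from the coil (foot x -13 to 34, y -11 to 32 mm; arm at x 18 to 34), z up. Grip the round coil. May be absent.
- coil_l3_c (a point): left-hand wound coil: copper coil with black flanges, 26 mm diameter, on a flat L-shaped steel foot 4 mm thick; 40 mm tall, 60 g. Seen from above, coil end nearest you, the arm at the stem's far end turns left (+y) and has a white block on it. Point on the coil axis, 22 mm above the underside; x along the stem away from the coil (foot x -13 to 34, y -11 to 32 mm; arm at x 18 to 34), z up. Grip the round coil. May be absent.
- coil_r1_c (a point): right-hand wound coil: copper coil with black flanges, 26 mm diameter, on a flat L-shaped steel foot 4 mm thick; 40 mm tall, 60 g. Seen from above, coil end nearest you, the arm at the stem's far end turns right (-y) and has a white block on it. Point on the coil axis, 22 mm above the underside; x along the stem away from the coil (foot x -13 to 34, y -32 to 11 mm; arm at x 18 to 34), z up. Grip the round coil. May be absent.
- coil_r2_c (a point): right-hand wound coil: copper coil with black flanges, 26 mm diameter, on a flat L-shaped steel foot 4 mm thick; 40 mm tall, 60 g. Seen from above, coil end nearest you, the arm at the stem's far end turns right (-y) and has a white block on it. Point on the coil axis, 22 mm above the underside; x along the stem away from the coil (foot x -13 to 34, y -32 to 11 mm; arm at x 18 to 34), z up. Grip the round coil. May be absent.
- coil_r3_c (a point): right-hand wound coil: copper coil with black flanges, 26 mm diameter, on a flat L-shaped steel foot 4 mm thick; 40 mm tall, 60 g. Seen from above, coil end nearest you, the arm at the stem's far end turns right (-y) and has a white block on it. Point on the coil axis, 22 mm above the underside; x along the stem away from the coil (foot x -13 to 34, y -32 to 11 mm; arm at x 18 to 34), z up. Grip the round coil. May be absent.
There are look-alikes about, which are no part of the job. What is shaped like the part that bears coil_l3_c but yellow is not meant.

How it is judged:
On the way, in this order (a step that is already met when the one before it is completed fails the run):
1. the guard is slid fully open (value of joint guard above 0.235 m), for 0.1 s.
2. every coil stands in the tray for its hand (x of coil_l1_c in the frame of tray_l between -0.088 and 0.088 m and y of coil_l1_c in the frame of tray_l between -0.042 and 0.042 m and z of coil_l1_c in the frame of tray_l between 0.019 and 0.032 m and angle between each of coil_l1_c, coil_l2_c, coil_l3_c, coil_r1_c, coil_r2_c, coil_r3_c's own z axis and vertical below 0.13 rad and x of coil_l2_c in the frame of tray_l between -0.088 and 0.088 m and y of coil_l2_c in the frame of tray_l between -0.042 and 0.042 m and z of coil_l2_c in the frame of tray_l between 0.019 and 0.032 m and x of coil_l3_c in the frame of tray_l between -0.088 and 0.088 m and y of coil_l3_c in the frame of tray_l between -0.042 and 0.042 m and z of coil_l3_c in the frame of tray_l between 0.019 and 0.032 m and x of coil_r1_c in the frame of tray_r between -0.088 and 0.088 m and y of coil_r1_c in the frame of tray_r between -0.042 and 0.042 m and z of coil_r1_c in the frame of tray_r between 0.019 and 0.032 m and x of coil_r2_c in the frame of tray_r between -0.088 and 0.088 m and y of coil_r2_c in the frame of tray_r between -0.042 and 0.042 m and z of coil_r2_c in the frame of tray_r between 0.019 and 0.032 m and x of coil_r3_c in the frame of tray_r between -0.088 and 0.088 m and y of coil_r3_c in the frame of tray_r between -0.042 and 0.042 m and z of coil_r3_c in the frame of tray_r between 0.019 and 0.032 m), for 0.3 s.
3. the guard is shut and its catch has clicked down, all coils still in their trays (all of step 2 and value of joint guard below 0.004 m and value of joint catch below 0.002 m), for 0.3 s.
4. the start button is pressed with the guard latched (value of joint guard below 0.004 m and value of joint catch below 0.002 m and value of joint start above 0.0042 m).
At the end, for the whole second after the job is handed in: Every coil present stands upright (within 7 degrees) on the pocket floor of the tray for its hand (height within 6 mm), the guard is within 4 mm of fully shut with the catch roller down (within 2 mm), and the start button is released (all of step 3 and value of joint start below 0.002 m); the robot touches nothing.
It fails at once if the adhesive jar is knocked over (angle between jar_c's own z axis and vertical above 0.6 rad).
Of coil_l1, coil_l2, coil_l3, coil_r1, coil_r2, coil_r3 only 4 to 6 are there at a start; the rules pass over those that are not, and their reading is None.
At some moment in a run one of coil_l1, coil_l2, coil_l3, coil_r1, coil_r2, coil_r3 may be knocked a few centimetres aside while the robot is not near it.
It also fails if it takes over 210 s, if anything falls off the work surface, if the arm or the gripper's body presses on something with over 40 N, if the wrist force passes 120 N, or if a joint passes its speed limit or range.

## Working session

There is one attempt and no reset: what is moved stays moved. The work goes in short steps, Python scripts to look and compute and a tool call to move; the robot and the scene stay as the last step left them, time stands still between calls to the robot, and variables do not carry over. Pictures are saved under pics/ and viewed, at most 14 in all, crops included, and the job is handed in when it is done.

Besides the shell and the picture viewer there is one more tool, called after ">>>" as name(argument=value, ...) on one line, values as JSON. carry_out: Moves the arm, as the interface text tells. Its arguments: {"type":"object","properties":{"targets":{"type":"array","items":{"type":"number"}},"newtons":{"type":"number"}},"required":["targets"]}

```bash
mkdir -p pics
cat > h.py <<'E'
import numpy as np, cv2
from scipy.spatial.transform import Rotation as R
from station import bot, imaging
def cam(name):
    o=bot.get_obs(); c=imaging.read_camera(name)
    if name=='wrist':
        q=o['tool_rot']; T=np.eye(4); T[:3,:3]=R.from_quat([q[1],q[2],q[3],q[0]]).as_matrix(); T[:3,3]=o['eef_pos']
        c['pose']=T@np.array(c['tool_from_camera'])
    c['pose']=np.array(c['pose']); f=c['frame']; h=f.shape[0]
    c['f']=h/2/np.tan(np.radians(c['fov_y'])/2)
    return c
def px2w(c,uv,z):
    """pixels -> world points on plane z"""
    uv=np.atleast_2d(np.array(uv,float)); K=np.array([[c['f'],0,c['cx']],[0,c['f'],c['cy']],[0,0,1]])
    s=cv2.undistortPoints(uv[:,None],K,np.array([c['k1'],0,0,0,0.]))[:,0]
    d=np.c_[s[:,0],-s[:,1],-np.ones(len(s))]@c['pose'][:3,:3].T; p=c['pose'][:3,3]
    return p+d*((np.reshape(z,(-1,1))-p[2])/d[:,2:3])
def w2px(c,P):
    P=np.atleast_2d(np.array(P,float)); X=(P-c['pose'][:3,3])@c['pose'][:3,:3]
    s=np.c_[X[:,0]/-X[:,2],-X[:,1]/-X[:,2]]; r=(s**2).sum(1,keepdims=True); s=s*(1+c['k1']*r)
    return s*c['f']+[c['cx'],c['cy']]
def save(c,n,crop=None,scale=1):
    f=c['frame']
    if crop: x0,y0,x1,y1=crop; f=f[y0:y1,x0:x1]
    f=cv2.resize(f,None,fx=scale,fy=scale,interpolation=cv2.INTER_CUBIC)
    cv2.imwrite('pics/'+n+'.png',f[:,:,::-1])
E
python3 - <<'E'
from h import *
print(bot.get_obs(), bot.grip_point_offset)
for n in('top','side'):
    c=cam(n); save(c,n+'0',None,1.42); print(n,c['pose'].round(3),c['f'],c['k1'],c['cx'],c['cy'])
E
```

```text
{'t': 0.0, 'q': array([ 1.23489604,  0.47782111,  0.02235289,  1.5564649 , -0.01151884,
        1.10931808, -0.08307318]), 'joint_vel': array([ 0.00092753,  0.00092284,  0.00066114,  0.00105757,  0.00093631,
       -0.00037017,  0.00088762]), 'joint_torque': array([-1.04982093e-03, -5.96454155e+01,  1.60773374e+00, -2.81196588e+01,
        1.24791704e-02,  9.35071061e-03,  4.14354042e-05]), 'eef_pos': array([ 0.15228308, -0.65697441,  0.23030622]), 'tool_rot': array([-9.25848808e-04,  9.93518346e-01,  1.13667982e-01, -1.71521637e-04]), 'contact_force': array([-0.2057639 ,  0.02492085, -0.1465829 ]), 'torque': array([ 0.01885664, -0.04196965,  0.04443367]), 'grasp_force': 0.0, 'gripper_width': 1.0013420074023922} 0.0187
top [[-0.016  0.996 -0.092  0.439]
 [-0.999 -0.013  0.031  0.175]
 [ 0.029  0.093  0.995  1.075]
 [ 0.     0.     0.     1.   ]] 401.8130480605382 -0.03184781995559314 281.5315449482463 208.85151902253335
side [[-0.999  0.026 -0.042  0.503]
 [-0.05  -0.571  0.819  1.19 ]
 [-0.003  0.82   0.572  0.828]
 [ 0.     0.     0.     1.   ]] 433.75959729059707 -0.029377045465311044 283.337565915182 208.72725672465828
```

View pics/top0.png

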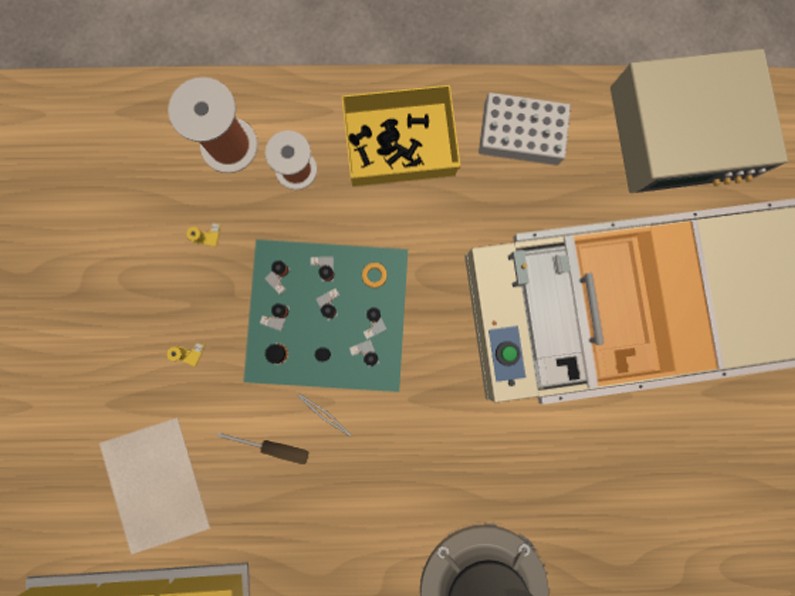

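View pics/side0.png

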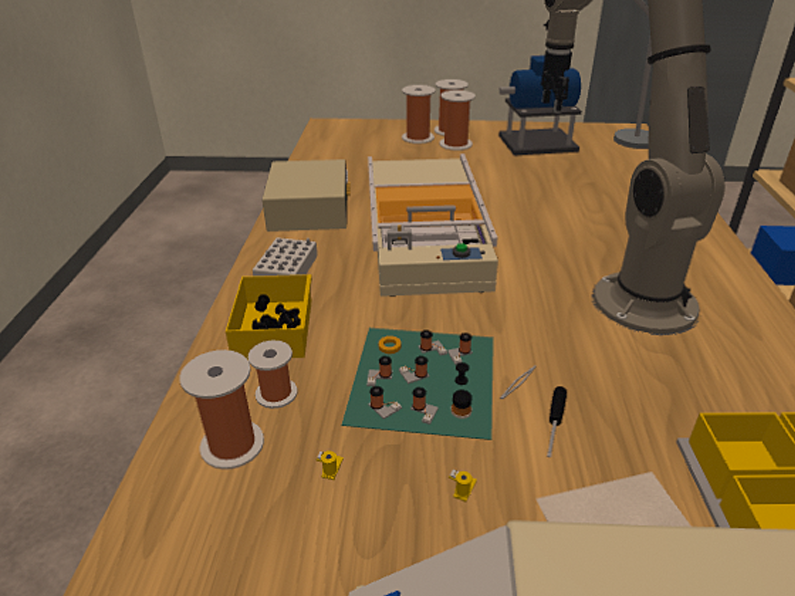

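The mat holds six coils, plus tape (374,275), jar (276,354) and bobbin (322,354). The guard is part open, with its handle near (593,308). The yellow look-alikes are off the mat. I'll zoom in next.

Run:
```python
from h import *
c=cam('top'); save(c,'mat1',(168,165,292,280),5)
save(c,'mac1',(325,140,525,290),4)
```

```text
(no output)
```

View pics/mat1.png

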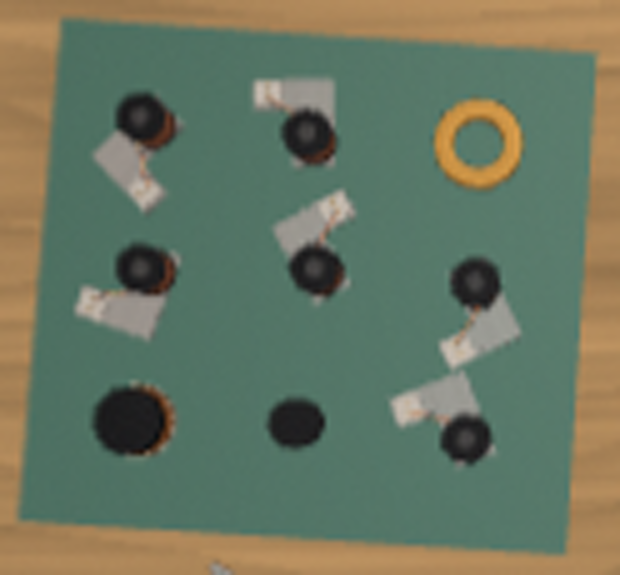

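View pics/mac1.png

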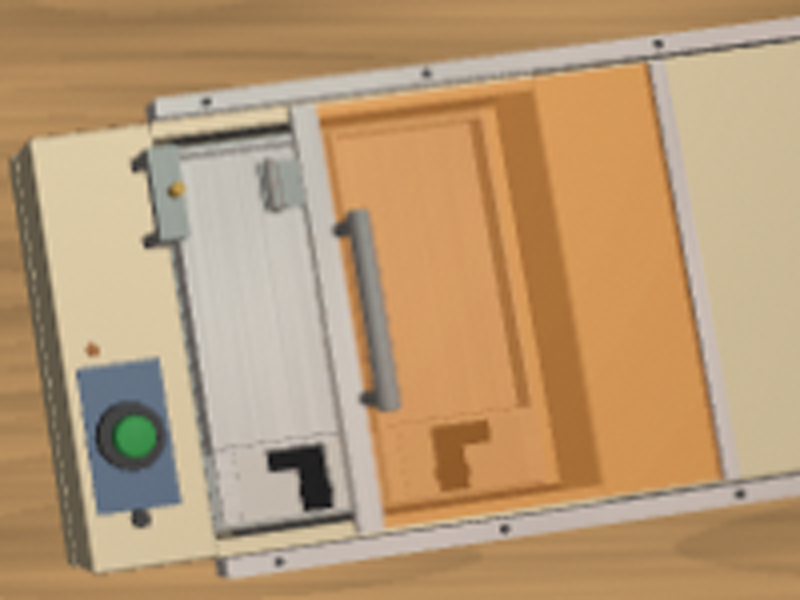

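Tray silhouettes: the left half (y>0), at crop (305,475), is left-hand. The right half, at crop (455,455), is right-hand. Coils A, B and F are left-hand; C, D and E are right-hand. I'll turn these into poses.

Run:
```python
from h import *
c=cam('top')
m=lambda u,v:(168+(u+.5)/5-.5,165+(v+.5)/5-.5)
k=lambda u,v:(325+(u+.5)/4-.5,140+(v+.5)/4-.5)
C=dict(A=('l',(140,116),(95,155),(150,212)),B=('l',(307,132),(335,80),(253,82)),F=('l',(465,438),(465,372),(390,405)),
C=('r',(141,266),(150,340),(76,315)),D=('r',(314,267),(274,232),(345,190)),E=('r',(475,280),(521,330),(455,368)))
for n,(h,a,b,e) in C.items():
    p=px2w(c,m(*a),.042)[0]; q=px2w(c,[m(*b),m(*e)],.006); y=(q[1]-q[0])[:2]; L=np.hypot(*y)
    y=y/L*(1 if h=='l' else -1); x=np.array([y[1],-y[0]]); s=-1 if h=='l' else 1
    p2=q[0][:2]-34*x/1e3-s*11*y/1e3
    print(n,h,p[:2].round(4),'from foot',p2.round(4),'yaw',np.degrees(np.arctan2(x[1],x[0])).round(1),'arm',L.round(4))
for n,a in dict(jar=((130,420),.042),bob=((296,423),.038),tape=((478,143),.014)).items(): print(n,px2w(c,m(*a[0]),a[1])[0].round(4))
for n,u in dict(c1=(62,20),c2=(596,54),c3=(566,553),c4=(20,520)).items(): print(n,px2w(c,m(*u),.002)[0].round(4))
W={}
for n,(u,z) in dict(btn=((135,436),.12),plg=((177,189),.157),cr=((33,143),.098),cn=((92,572),.098),h1=((357,212),.147),h2=((387,408),.147)).items():
    W[n]=px2w(c,k(*u),z)[0]; print(n,W[n].round(4))
A=np.array([W['plg'],W['cr'],W['cn']])[:,:2]; M=np.array([[.085,.13],[.147,.2],[-.147,.2]])
z=lambda P:P[:,0]+1j*P[:,1]
a=z(A);b=z(M); r=((a-a.mean())*np.conj(b-b.mean())).sum(); th=np.angle(r); t=a.mean()-b.mean()*np.exp(1j*th)
print('machine',t,np.degrees(th),'resid mm',abs(a-t-b*np.exp(1j*th))*1e3)
loc=lambda P:(P[0]+1j*P[1]-t)*np.exp(-1j*th)
for n in W: print(n,loc(W[n]))
```

```text
A l [0.5924 0.3646] from foot [0.5925 0.3628] yaw 133.5 arm 0.0427
B l [0.583  0.2785] from foot [0.5819 0.2776] yaw 0.8 arm 0.0439
F l [0.4244 0.1986] from foot [0.4231 0.1959] yaw 22.9 arm 0.0432
C r [0.5147 0.3637] from foot [0.5137 0.3645] yaw 160.6 arm 0.0415
D r [0.513  0.2752] from foot [0.5107 0.2732] yaw 30.2 arm 0.0438
E r [0.5052 0.1926] from foot [0.5049 0.1952] yaw -150.9 arm 0.0404
jar [0.4361 0.3691 0.042 ]
bob [0.4333 0.2851 0.038 ]
tape [0.5799 0.1906 0.014 ]
c1 [0.6511 0.4141 0.002 ]
c2 [0.6293 0.1264 0.002 ]
c3 [0.3624 0.1468 0.002 ]
c4 [0.3844 0.4342 0.002 ]
btn [ 0.4301 -0.0359  0.12  ]
plg [ 0.5729 -0.0571  0.157 ]
cr [0.6112 0.0167 0.098 ]
cn [ 0.3485 -0.012   0.098 ]
h1 [ 0.5596 -0.1665  0.147 ]
h2 [ 0.444 -0.179  0.147]
machine (0.5022527048496979-0.1961661300977239j) 6.347733695264697 resid mm [ 0.71767124 15.17116681 14.54955798]
btn (-0.05398265548462311+0.16724287379998765j)
plg (0.08561545169177445+0.13036914933203883j)
cr (0.1318351524714892+0.19956216236919316j)
cn (-0.13245060416326318+0.200068688298768j)
h1 (0.06024728421088105+0.023113229171007773j)
h2 (-0.05597138119114502+0.023475189312919458j)
```

Machine pose is (0.502,-0.196) with yaw 6.35°, and the guard is about 77 mm open. I'll move over the handle.

>>> carry_out(targets=[0,25,34,0,-1,0,25,34,0,-1,0,25,34,0,-1,0,25,34,0,-1,0,25,34,0,-1,0,25,34,0,-1,0,25,34,0,-0.7,0,25,34,0,0,0,25,34,0,0,0,25,34,0,0,0,25,35,0,0,0,25,35,0,0,0,25,35,0,0,0,23,35,0,0], newtons=50)

```text
t: 1.6
eef_pos: [0.5013, -0.176, 0.2314]
tool_rot: [0.0, 0.998, 0.055, 0.0]
contact_force: [0.9, -1.2, 0.5]
gripper_width: 1.001
grasp_force: 0.0
```

```bash
cat >> h.py <<'E'
def st():
    o=bot.get_obs(); q=o['tool_rot']
    print('t',round(o['t'],2),'tcp',o['eef_pos'].round(4),'a',np.degrees(2*np.arctan2(q[2],q[1])).round(1),'q7',o['q'][6].round(2),'q1',o['q'][0].round(2),'w',round(o['gripper_width'],3),'F',o['contact_force'].round(1),'g',round(o['grasp_force'],1))
E
python3 - <<'E'
from h import *
st(); c=cam('wrist'); print(c['f'],np.array(c['tool_from_camera']).round(3)); save(c,'w1',None,1.2)
E
```

```text
t 1.6 tcp [ 0.5013 -0.176   0.2314] a 6.3 q7 -1.31 q1 0.43 w 1.001 F [ 0.9 -1.2  0.5] g 0.0
342.1120584271116 [[-0.     0.948  0.319  0.082]
 [ 1.     0.    -0.     0.001]
 [-0.     0.319 -0.948 -0.143]
 [ 0.     0.     0.     1.   ]]
```

View pics/w1.png

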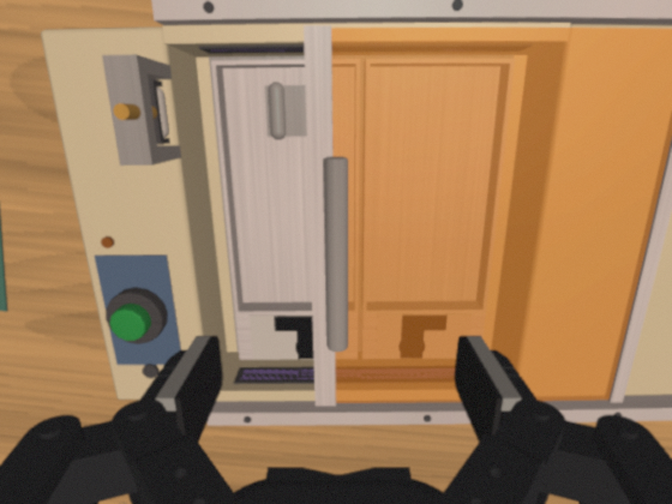

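Handle ends are at (337,157) and (338,350), plunger at (125,112), button at (128,322). Now I'll refine the poses from this picture.

```bash
cat >> h.py <<'E'
TH=np.radians(6.35); T0=.5022-.1962j
def loc(P): return (P[...,0]+1j*P[...,1]-T0)*np.exp(-1j*TH)
def glob(x,y): r=T0+(x+1j*y)*np.exp(1j*TH); return np.array([r.real,r.imag])
E
python3 - <<'E'
from h import *
c=cam('wrist')
for n,u,z in [('plg',(125,112),.157),('btn',(128,322),.12),('h1',(337,157),.147),('h2',(338,350),.147),('sil',(295,338),.061),('silr',(425,335),.061),('pkt LT',(218,65),.061),('pkt LB',(240,305),.061),('pkR TR',(507,65),.061),('pkR BR',(483,305),.061)]:
    p=px2w(c,np.array(u)/1.2,z)[0]; print(n,p.round(4),np.round(loc(p),4))
E
```

```text
plg [ 0.5783 -0.0515  0.157 ] (0.0916+0.1354j)
btn [ 0.4374 -0.0294  0.12  ] (-0.046+0.173j)
h1 [ 0.5679 -0.1604  0.147 ] (0.0692+0.0283j)
h2 [ 0.4497 -0.1752  0.147 ] (-0.0499+0.0267j)
sil [ 0.4051 -0.1429  0.061 ] (-0.0906+0.0637j)
silr [ 0.4215 -0.2537  0.061 ] (-0.0865-0.0482j)
pkt LT [ 0.6136 -0.0704  0.061 ] (0.1247+0.1127j)
pkt LB [ 0.4307 -0.0943  0.061 ] (-0.0598+0.1092j)
pkR TR [ 0.638  -0.2716  0.061 ] (0.1266-0.09j)
pkR BR [ 0.4553 -0.2968  0.061 ] (-0.0578-0.0948j)
```

Run:
```python
from h import *
o=bot.get_obs(); print(o['tool_rot'],o['eef_pos'],o['joint_vel'].round(3)); st()
c=cam('wrist'); print(c['cx'],c['cy'],c['k1'],c['pose'].round(4)); print(np.array(c['tool_from_camera']))
P=glob(0,.0233); print(w2px(c,[[*P,.147],[*o['eef_pos'][:2],.147],[*o['eef_pos'][:2],.0]])*1.2)
```

```text
[-0.00133556  0.99818725  0.06015879  0.00116195] [ 0.50370032 -0.17100742  0.23153299] [ 0.054 -0.013  0.081  0.024  0.025  0.012  0.067]
t 1.7 tcp [ 0.5037 -0.171   0.2315] a 6.9 q7 -1.31 q1 0.43 w 0.996 F [ 0.7  0.3 -0.3] g 0.0
281.6898850796414 213.74931095955003 -0.022001898054325977 [[ 0.1199  0.9416  0.3146  0.5852]
 [-0.9928  0.1144  0.0358 -0.1621]
 [-0.0023 -0.3167  0.9485  0.3743]
 [ 0.      0.      0.      1.    ]]
[[-2.24335717e-04  9.47745302e-01  3.19027885e-01  8.23603206e-02]
 [ 9.99999937e-01  3.00008118e-04 -1.88057484e-04  5.95593239e-04]
 [-2.73941552e-04  3.19027823e-01 -9.47745310e-01 -1.42572430e-01]
 [ 0.00000000e+00  0.00000000e+00  0.00000000e+00  1.00000000e+00]]
[[339.89739078 273.18591789]
 [337.30442612 266.3599461 ]
 [337.92605792 212.6043522 ]]
```

>>> carry_out(targets=[0,0,0,0,0,0,0,0,0,0,0,0,0,0,0,0,0,0,0,0])

```text
t: 2.15
eef_pos: [0.5, -0.1785, 0.2313]
tool_rot: [0.0, 0.999, 0.054, -0.0]
contact_force: [-0.0, 0.3, 0.1]
gripper_width: 1.0
grasp_force: 0.0
```

Run:
```python
from h import *
st(); c=cam('wrist'); save(c,'w2',None,1.2)
g=cv2.cvtColor(c['frame'],cv2.COLOR_RGB2HSV)
m=((g[...,0]>50)&(g[...,0]<75)&(g[...,1]>150)&(g[...,2]>60)).astype(np.uint8)
n,l,s,ce=cv2.connectedComponentsWithStats(m); i=1+np.argmax(s[1:,4]); print(ce[i],s[i]); p=px2w(c,ce[i],.12)[0]; print(p,loc(p))
st()
```

```text
t 2.15 tcp [ 0.5    -0.1785  0.2313] a 6.2 q7 -1.31 q1 0.44 w 1.0 F [-0.   0.3  0.1] g 0.0
[104.84417549 266.9107413 ] [ 90 253  32  29 661]
[ 0.43460906 -0.03840318  0.12      ] (-0.04972366279746887+0.1643043795793653j)
t 2.2 tcp [ 0.5001 -0.1783  0.2314] a 6.3 q7 -1.31 q1 0.44 w 0.999 F [ 0.2 -0.4  0.1] g 0.0
```

View pics/w2.png

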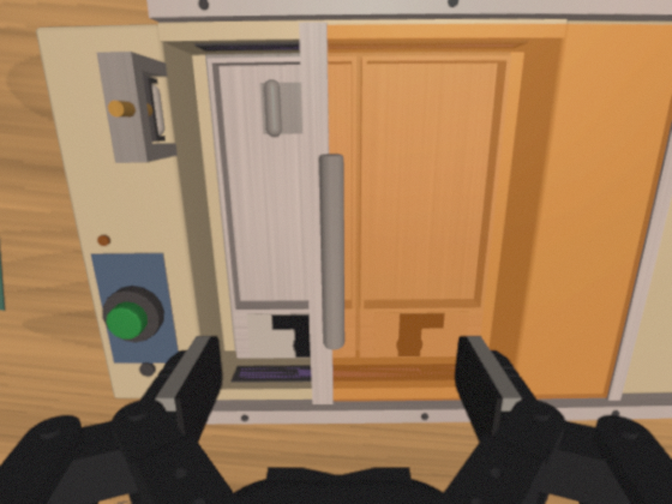

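Settled now: handle ends at (332,155) and (333,347), plunger at (120,108), button blob found.

Run:
```python
from h import *
c=cam('wrist')
for n,u,z in [('plg',(120,108),.157),('btn',(126,320),.12),('h1',(332,155),.147),('h2',(333,347),.147),('pkt LT',(219,65),.043),('pkt LB',(236,303),.043),('pkR TR',(503,65),.043),('pkR BR',(480,303),.043),('mid T',(359,60),.061),('mid B',(359,303),.061)]:
    p=px2w(c,np.array(u)/1.2,z)[0]; print(n,p.round(4),np.round(loc(p),4))
```

```text
plg [ 0.5756 -0.0608  0.157 ] (0.088+0.1265j)
btn [ 0.4349 -0.0383  0.12  ] (-0.0494+0.1644j)
h1 [ 0.5632 -0.1688  0.147 ] (0.0636+0.0205j)
h2 [ 0.4459 -0.1817  0.147 ] (-0.0543+0.0206j)
pkt LT [ 0.6103 -0.0784  0.043 ] (0.1204+0.1051j)
pkt LB [ 0.4183 -0.0971  0.043 ] (-0.0724+0.1078j)
pkR TR [ 0.6334 -0.2873  0.043 ] (0.1203-0.1051j)
pkR BR [ 0.4418 -0.3121  0.043 ] (-0.0729-0.1085j)
mid T [ 0.6224 -0.1803  0.061 ] (0.1212+0.0025j)
mid B [ 0.4385 -0.2034  0.061 ] (-0.0641-0.0001j)
```

>>> carry_out(targets=[0,2,4,-40,0,0,0,0,-40,0,60,0,0,-20,0,150,0,0,-9,0,230,0,0,0,0,230,0,0,0,0,230,0,0,0,0,230,0,0,0,0,230,0,0,0,0], newtons=50)

```text
t: 3.15
eef_pos: [0.5036, -0.174, 0.1239]
tool_rot: [0.001, 0.998, 0.055, 0.001]
contact_force: [-1.3, 0.1, 6.6]
gripper_width: 0.14
grasp_force: 48.9
```

Gripped (width about 12–14 mm). Dragging it open.

>>> carry_out(targets=[230,1,-9,0,0,230,2,-18,0,0,230,2,-18,0,0,230,2,-18,0,0,230,2,-18,0,0,230,2,-18,0,0,230,2,-18,0,0,230,2,-18,0,0,230,2,-18,0,0,230,2,-18,0,0,230,1,-9,0,0,230,0,0,0,0,230,0,0,0,0])

```text
t: 4.45
eef_pos: [0.5248, -0.3526, 0.1239]
tool_rot: [-0.0, 0.998, 0.056, 0.002]
contact_force: [2.1, 2.4, 6.8]
gripper_width: 0.137
grasp_force: 50.1
```

>>> carry_out(targets=[0,0,0,0,0,0,0,0,0,0,0,0,0,25,0,0,0,0,40,0,0,0,20,40,0,0,2,45,20,0,0,2,45,20,0,0,2,45,20,0,0,2,45,10,0,0,2,45,0,0,0,2,45,0,0,0,2,45,0,0,0,2,45,0,0,0,2,45,0,0,0,2,45,0,0,0,2,45,0,0,0,2,45,0,0,0,2,45,0,0,0,0,43,0,0,0,0,30,0,0])

```text
t: 6.45
eef_pos: [0.5475, 0.3269, 0.2967]
tool_rot: [0.0, 0.998, 0.056, -0.001]
contact_force: [0.6, 0.1, -0.1]
gripper_width: 1.002
grasp_force: 0.0
```

>>> carry_out(targets=[0,0,0,0,0,0,0,0,0,0,0,0,0,0,0,0,0,0,0,0])

```text
t: 6.85
eef_pos: [0.5491, 0.3225, 0.2973]
tool_rot: [0.001, 0.999, 0.054, 0.0]
contact_force: [-0.4, -0.6, 0.3]
gripper_width: 1.001
grasp_force: 0.0
```

```bash
sed -i 's/T0=.5022-.1962j/T0=.504-.1975j/' h.py
python3 - <<'E'
from h import *
st(); c=cam('wrist'); save(c,'w3',None,1.4); 
c2=cam('top'); save(c2,'t3',(325,140,560,290),3.2)
E
```

```text
t 6.85 tcp [0.5491 0.3225 0.2973] a 6.2 q7 -2.26 q1 -0.26 w 1.001 F [-0.4 -0.6  0.3] g 0.0
```

View pics/w3.png

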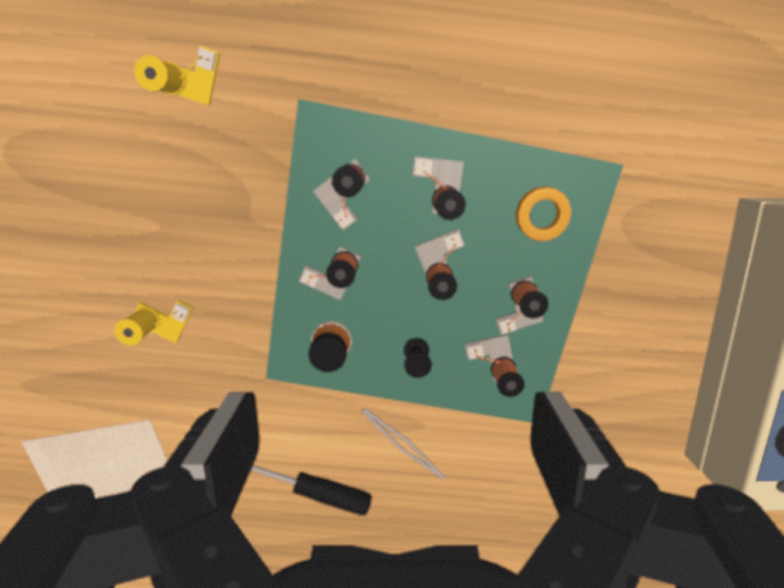

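Six coils are confirmed from above: A(348,181), B(449,204), C(340,273), D(442,287), E(533,305), F(511,384). I'll write a small top-camera detector so knocks show up, and compute the moves.

```bash
cat >> h.py <<'E'
HAND=dict(A='l',B='l',F='l',C='r',D='r',E='r')
REF=dict(A=(.5924,.3646),B=(.583,.2785),F=(.4244,.1986),C=(.5147,.3637),D=(.513,.2752),E=(.5052,.1926))
def blobs(m,lo,hi):
    n,l,s,ce=cv2.connectedComponentsWithStats(m.astype(np.uint8)); return [ce[i] for i in range(1,n) if lo<=s[i,4]<=hi]
def detect():
    """top camera, 4x upsampled: dark discs and white blocks on the mat"""
    c=cam('top'); x0,y0=165,160; f=cv2.resize(c['frame'][y0:285,x0:298],None,fx=4,fy=4,interpolation=cv2.INTER_CUBIC)
    g=cv2.cvtColor(f,cv2.COLOR_RGB2HSV).astype(int)
    pix=lambda L:np.array([(x0+(u+.5)/4-.5,y0+(v+.5)/4-.5) for u,v in L])
    d=blobs((g[...,2]<75)&(g[...,1]<110),500,3500); w=blobs((g[...,2]>188)&(g[...,1]<60),60,900)
    D=px2w(c,pix(d),.042)[:,:2] if d else []; W=px2w(c,pix(w),.012)[:,:2] if w else []
    for p in D:
        r=[q-p for q in W if .025<np.hypot(*(q-p))<.05]
        n=min(REF,key=lambda k:np.hypot(*(np.array(REF[k])-p)))
        dd=np.hypot(*(np.array(REF[n])-p))
        ang=[np.degrees(np.arctan2(v[1],v[0])).round(0) for v in r]
        print(n,p.round(4),'off ref mm',round(dd*1e3,1),'block ang',ang,'yaw',[a+(-46 if HAND[n]=='l' else 46) for a in ang])
E
python3 - <<'E'
from h import *
detect()
c=cam('wrist')
for n,u in dict(A=(348,181),B=(449,204),C=(340,273),D=(442,287),E=(534,305),F=(511,384)).items(): print(n,px2w(c,np.array(u)/1.4,.042)[0].round(4))
for n,x,y in [('B',-53,57.5),('F',7,57.5),('A',85,57.5),('D',-53,-57.5),('C',32,-57.5),('E',90,-57.5)]: print(n,glob(x/1e3,y/1e3).round(4))
E
```

```text
B [0.6243 0.2949] off ref mm 44.5 block ang [] yaw []
C [0.4061 0.3883] off ref mm 111.4 block ang [] yaw []
A [0.5942 0.3653 0.042 ]
B [0.5848 0.2812 0.042 ]
C [0.5164 0.366  0.042 ]
D [0.5134 0.2769 0.042 ]
E [0.5058 0.1938 0.042 ]
F [0.4265 0.1995 0.042 ]
B [ 0.445  -0.1462]
F [ 0.5046 -0.1396]
A [ 0.5821 -0.131 ]
D [ 0.4577 -0.2605]
C [ 0.5422 -0.2511]
E [ 0.5998 -0.2447]
```

View pics/t3.png

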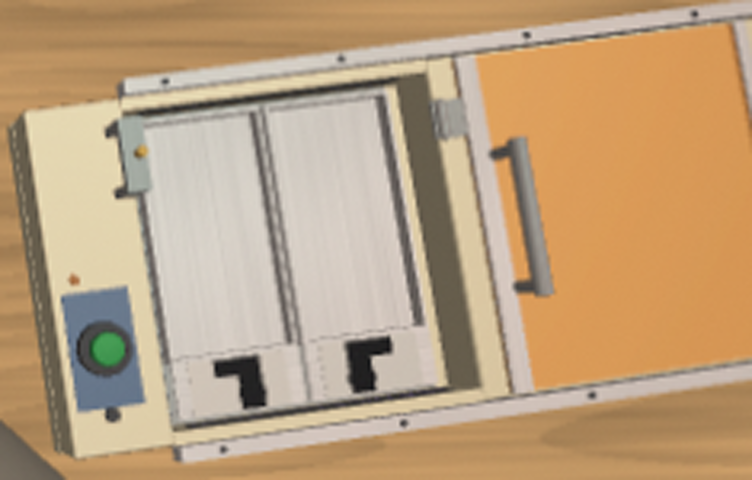

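The top view confirms the guard is open and the silhouettes match: left-hand (240,385), right-hand (365,365). Wrist and top coil positions agree to about 2 mm. Picking A.

>>> carry_out(targets=[60,9,9,-35,7.4,110,9,9,-35,7.4,110,9,9,-35,7.4,110,9,8,-35,7.4,110,8,7.5,-35,7.4,110,0,0,-35,0,110,0,0,-25,0,110,0,0,-20,0,110,0,0,-18,0,110,0,0,-10,0,110,0,0,-8,0,110,0,0,-8,0,110,0,0,0,0,200,0,0,0,0,230,0,0,0,0,230,0,0,0,0,230,0,0,0,0], newtons=40)

```text
t: 8.75
eef_pos: [0.5941, 0.3709, 0.0057]
tool_rot: [-0.001, 0.929, 0.37, 0.004]
contact_force: [-9.0, -4.7, 36.1]
gripper_width: 0.296
grasp_force: 66.1
```

>>> carry_out(targets=[230,0,0,15,0,230,0,0,40,0,230,0,0,48,0,230,0,0,48,0,230,0,-30,30,0,230,-1,-42,24,-4,230,-1,-42,10,-4,230,-1,-42,0,-4,230,-1,-42,0,-4,230,-1,-42,0,-4,230,-1,-42,0,-4,230,-1,-42,0,-4,230,-1,-42,0,-4,230,-1,-42,0,-4,230,-1,-42,0,-1,230,-2,-42,0,0,230,0,-14,0,0,230,0,0,0,0,230,0,0,0,0,230,0,0,0,0])

```text
t: 10.75
eef_pos: [0.5808, -0.1365, 0.2136]
tool_rot: [-0.0, 0.998, 0.057, 0.0]
contact_force: [-0.9, 0.1, -0.4]
gripper_width: 0.291
grasp_force: 48.4
```

Run:
```python
from h import *
st(); detect(); c=cam('wrist'); save(c,'w4',None,1.4); print(loc(bot.get_obs()['eef_pos']))
```

```text
t 10.75 tcp [ 0.5808 -0.1365  0.2136] a 6.5 q7 -1.49 q1 0.45 w 0.291 F [-0.9  0.1 -0.4] g 48.4
B [0.5814 0.2785] off ref mm 1.6 block ang [np.float64(41.0), np.float64(-161.0)] yaw [np.float64(-5.0), np.float64(-207.0)]
C [0.5139 0.3639] off ref mm 0.8 block ang [np.float64(114.0)] yaw [np.float64(160.0)]
D [0.5115 0.2743] off ref mm 1.8 block ang [np.float64(-12.0)] yaw [np.float64(34.0)]
E [0.5038 0.1924] off ref mm 1.4 block ang [np.float64(163.0)] yaw [np.float64(209.0)]
C [0.4358 0.3704] off ref mm 79.2 block ang [] yaw []
D [0.4332 0.2848] off ref mm 80.3 block ang [] yaw []
F [0.424 0.198] off ref mm 0.7 block ang [np.float64(6.0), np.float64(63.0)] yaw [np.float64(-40.0), np.float64(17.0)]
(0.08300237873027734+0.05174027427846901j)
```

View pics/w4.png

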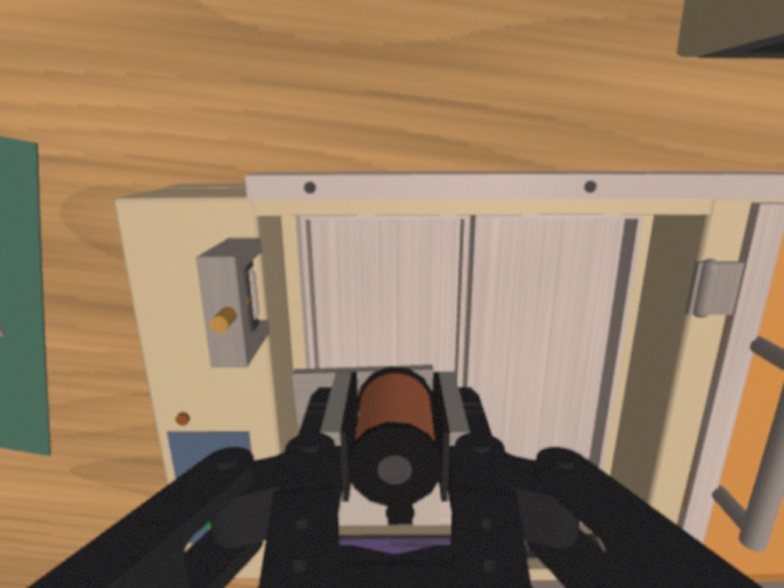

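A is held upright with its foot at (365,385), over the left tray. Lowering.

>>> carry_out(targets=[230,0,0,-30,0,230,0,0,-40,0,230,0,0,-35,0,230,0,0,-25,0,230,0,0,-15,0,230,0,0,-8,0,230,0,0,-5,0,230,0,0,-4,0,230,0,0,-2,0,230,0,0,0,0])

```text
t: 11.85
eef_pos: [0.5808, -0.1392, 0.0498]
tool_rot: [0.0, 0.998, 0.055, 0.0]
contact_force: [-0.3, 0.1, -0.7]
gripper_width: 0.289
grasp_force: 48.4
```

>>> carry_out(targets=[230,0,0,-2,0,230,0,0,0,0,110,0,0,0,0,110,0,0,0,0,110,0,0,0,0,110,0,0,20,0,110,0,0,45,0,110,0,0,48,0,110,0,20,45,0,110,0,44,14,-2,110,0,44,0,-2,110,0,44,0,-2,110,0,44,0,0,110,0,44,0,0,110,0,44,0,0,110,0,44,0,0,110,2,44,0,0,110,0,44,0,0,110,0,2,0,0,110,0,0,0,0])

```text
t: 13.85
eef_pos: [0.5817, 0.2806, 0.2191]
tool_rot: [-0.0, 1.0, 0.005, -0.0]
contact_force: [0.2, -0.7, 0.2]
gripper_width: 0.564
grasp_force: 0.0
```

>>> carry_out(targets=[110,0,0,0,0,110,0,0,0,0])

```text
t: 14.05
eef_pos: [0.5831, 0.2768, 0.2192]
tool_rot: [0.001, 1.0, 0.002, 0.0]
contact_force: [-0.6, -1.0, -0.4]
gripper_width: 0.566
grasp_force: 0.0
```

```bash
cat > ck.py <<'E'
from h import *
def lc(name,x,y):
    pass
c=cam('top'); K=(333,165,470,282)
save(c,'chk',K,4); st()
f=cv2.resize(c['frame'][K[1]:K[3],K[0]:K[2]],None,fx=4,fy=4,interpolation=cv2.INTER_CUBIC); g=cv2.cvtColor(f,cv2.COLOR_RGB2HSV).astype(int)
for u,v in blobs((g[...,2]<75)&(g[...,1]<130),400,3500):
    p=px2w(c,(K[0]+(u+.5)/4-.5,K[1]+(v+.5)/4-.5),.083)[0]; l=loc(p)
    if abs(l.real)<.125 and abs(l.imag)<.12: print('tray blob local mm',(l*1e3).round(1), 'rel tray',((l-.022-np.sign(l.imag)*.0575j)*1e3).round(1))
E
python3 ck.py; python3 -c "
from h import *
c=cam('wrist');save(c,'w5',None,1.4)"
```

```text
t 14.1 tcp [0.583  0.2769 0.2193] a 0.2 q7 -2.31 q1 -0.18 w 0.568 F [ 0.9  0.4 -0.2] g 0.0
tray blob local mm (123.5+6.9j) rel tray (101.5-50.6j)
tray blob local mm (78.6+50.7j) rel tray (56.6-6.8j)
tray blob local mm (-92.7-38.5j) rel tray (-114.7+19j)
tray blob local mm (-93.6+57.8j) rel tray (-115.6+0.3j)
tray blob local mm (-122.9+9.7j) rel tray (-144.9-47.8j)
```

View pics/chk.png

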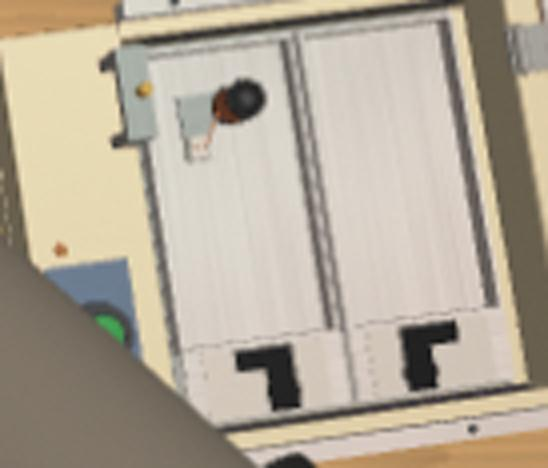

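A stands in the left tray (240,100). Picking B.

>>> carry_out(targets=[110,0,2,-45,0,110,0,0,-48,0,110,0,0,-45,0,110,0,0,-30,0,110,0,0,-20,0,110,0,0,-12,0,110,0,0,-6,0,110,0,0,0,0,200,0,0,0,0,230,0,0,0,0,230,0,0,0,0,230,0,0,0,0])

```text
t: 15.35
eef_pos: [0.5834, 0.2814, 0.0148]
tool_rot: [-0.0, 1.0, 0.003, 0.001]
contact_force: [-0.5, -0.6, 7.2]
gripper_width: 0.291
grasp_force: 39.5
```

>>> carry_out(targets=[230,0,0,20,0,230,0,0,45,0,230,0,0,48,0,230,0,0,48,0,230,0,0,39,0,230,-11.5,-35.6,0,1,230,-11.5,-35.6,0,1,230,-11.5,-35.6,0,1,230,-11.5,-35.6,0,1,230,-11.5,-35.6,0,1,230,-11.5,-35.6,0,1,230,-11.5,-35.6,0,0,230,-11.5,-35.6,0,0,230,-11.5,-35.6,0,0,230,-11.5,-35.6,0,0,230,-11.5,-35.6,0,0,230,-11.5,-35.6,0,0,230,0,0,0,0,230,0,0,0,0,230,0,0,0,0])

```text
t: 17.35
eef_pos: [0.4448, -0.1452, 0.2135]
tool_rot: [-0.0, 0.998, 0.056, 0.0]
contact_force: [0.2, 0.7, -1.2]
gripper_width: 0.287
grasp_force: 39.5
```

>>> carry_out(targets=[230,0,0,-30,0,230,0,0,-40,0,230,0,0,-35,0,230,0,0,-25,0,230,0,0,-15,0,230,0,0,-6,0,230,0,0,-4,0,230,0,0,-2,0,230,0,0,0,0])

```text
t: 18.25
eef_pos: [0.445, -0.1462, 0.0569]
tool_rot: [0.0, 0.998, 0.056, 0.001]
contact_force: [-0.8, -0.3, -0.9]
gripper_width: 0.29
grasp_force: 39.5
```

```bash
python3 -c "
from h import *
st();detect();print(loc(bot.get_obs()['eef_pos']))"
```

```text
t 18.25 tcp [ 0.445  -0.1462  0.0569] a 6.4 q7 -1.51 q1 0.47 w 0.29 F [-0.8 -0.3 -0.9] g 39.5
C [0.5139 0.3639] off ref mm 0.8 block ang [np.float64(114.0)] yaw [np.float64(160.0)]
D [0.5115 0.2743] off ref mm 1.7 block ang [np.float64(-12.0)] yaw [np.float64(34.0)]
E [0.5037 0.1924] off ref mm 1.5 block ang [np.float64(163.0)] yaw [np.float64(209.0)]
C [0.4358 0.3704] off ref mm 79.2 block ang [] yaw []
D [0.4332 0.2847] off ref mm 80.3 block ang [] yaw []
F [0.424 0.198] off ref mm 0.7 block ang [np.float64(6.0), np.float64(63.0)] yaw [np.float64(-40.0), np.float64(17.0)]
(-0.05293200327729048+0.05744254669113858j)
```

>>> carry_out(targets=[230,0,0,-1.5,0,230,0,0,0,0,110,0,0,0,0,110,0,0,0,0,110,0,0,0,0,110,0,0,20,0,110,0,0,45,0,110,0,0,48,0,110,0,0,40,0,110,4,38,12,1.6,110,4,38,0,1.6,110,4,38,0,1.6,110,4,38,0,1.6,110,-7,38,0,1.6,110,-7,38,0,1.6,110,-7,38,0,1.6,110,-7,38,0,1.6,110,-8,41,0,1.8,110,0,0,0,0,110,0,0,0,0])

```text
t: 20.3
eef_pos: [0.424, 0.1994, 0.2197]
tool_rot: [0.0, 0.983, 0.183, -0.0]
contact_force: [-0.3, 0.1, -0.0]
gripper_width: 0.571
grasp_force: 0.0
```

>>> carry_out(targets=[110,0,0,0,0,110,0,0,0,0])

```text
t: 20.5
eef_pos: [0.4248, 0.1972, 0.2196]
tool_rot: [0.0, 0.984, 0.181, -0.0]
contact_force: [-0.7, -0.8, -0.4]
gripper_width: 0.564
grasp_force: 0.0
```

```bash
python3 ck.py; python3 -c "
from h import *
c=cam('wrist');save(c,'w6',None,1.2); print(w2px(c,[[.425,.199,.042]])*1.2)"
```

```text
t 20.55 tcp [0.4248 0.1973 0.2197] a 20.8 q7 -1.93 q1 0.05 w 0.567 F [-0.7 -0.7  0.1] g 0.0
tray blob local mm (123.5+7j) rel tray (101.5-50.5j)
tray blob local mm (78.7+50.6j) rel tray (56.7-6.9j)
tray blob local mm (-52.8+57.9j) rel tray (-74.8+0.4j)
tray blob local mm (-92.7-38.6j) rel tray (-114.7+18.9j)
tray blob local mm (-93.6+57.8j) rel tray (-115.6+0.3j)
tray blob local mm (-122.9+15.7j) rel tray (-144.9-41.8j)
[[335.18613091 225.28075351]]
```

View pics/w6.png

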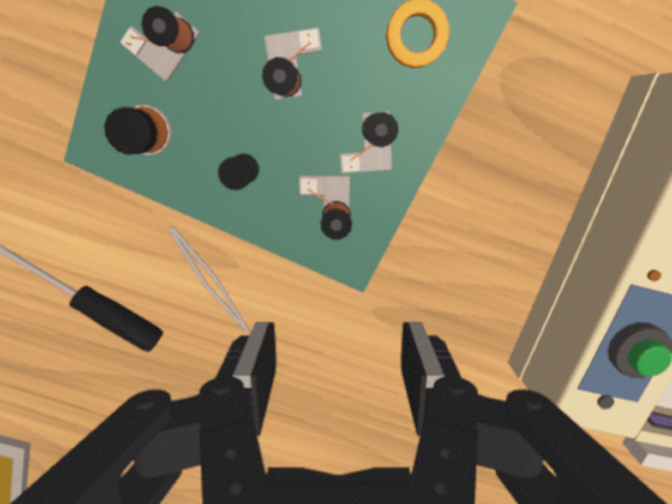

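B is in place, and F at (336,223) is where I predicted, stem aligned. Picking F.

>>> carry_out(targets=[110,1,2,-45,0,110,0,0,-48,0,110,0,0,-45,0,110,0,0,-30,0,110,0,0,-20,0,110,0,0,-12,0,110,0,0,-6,0,110,0,0,0,0,200,0,0,0,0,230,0,0,0,0,230,0,0,0,0,230,0,0,0,0])

```text
t: 21.8
eef_pos: [0.4263, 0.201, 0.0149]
tool_rot: [-0.0, 0.983, 0.182, 0.001]
contact_force: [-0.6, -0.6, 7.2]
gripper_width: 0.291
grasp_force: 39.2
```

>>> carry_out(targets=[230,0,0,20,0,230,0,0,45,0,230,0,0,48,0,230,0,0,48,0,230,0,0,39,0,230,7.8,-34,0,-1.5,230,7.8,-34,0,-1.5,230,7.8,-34,0,-1.5,230,7.8,-34,0,-1.5,230,7.8,-34,0,-1.5,230,7.8,-34,0,-1.5,230,7.8,-34,0,-1.5,230,7.8,-34,0,-1.5,230,7.8,-34,0,-1.3,230,7.8,-34,0,-1.2,230,0,0,0,0,230,0,0,0,0,230,0,0,0,0])

```text
t: 23.6
eef_pos: [0.5032, -0.1381, 0.214]
tool_rot: [-0.0, 0.998, 0.057, 0.0]
contact_force: [0.0, 0.5, -1.3]
gripper_width: 0.289
grasp_force: 39.4
```

>>> carry_out(targets=[230,0,0,-30,0,230,0,0,-40,0,230,0,0,-35,0,230,0,0,-25,0,230,0,0,-15,0,230,0,0,-6,0,230,0,0,-5,0,230,0,0,-2,0,230,0,0,0,0])

```text
t: 24.5
eef_pos: [0.5039, -0.1391, 0.0564]
tool_rot: [0.0, 0.998, 0.056, 0.001]
contact_force: [-0.4, -0.2, -1.0]
gripper_width: 0.289
grasp_force: 39.4
```

```bash
python3 -c "
from h import *
st();detect();print(loc(bot.get_obs()['eef_pos']))"
```

```text
t 24.5 tcp [ 0.5039 -0.1391  0.0564] a 6.5 q7 -1.58 q1 0.46 w 0.289 F [-0.4 -0.2 -1. ] g 39.4
C [0.5139 0.3639] off ref mm 0.9 block ang [np.float64(114.0), np.float64(124.0)] yaw [np.float64(160.0), np.float64(170.0)]
D [0.5115 0.2743] off ref mm 1.8 block ang [np.float64(-12.0)] yaw [np.float64(34.0)]
E [0.5038 0.1924] off ref mm 1.5 block ang [np.float64(163.0)] yaw [np.float64(209.0)]
C [0.4358 0.3704] off ref mm 79.2 block ang [] yaw []
D [0.4332 0.2847] off ref mm 80.4 block ang [] yaw []
(0.006403935540697112+0.05787414679318531j)
```

>>> carry_out(targets=[230,0,0,-1.5,0,230,0,0,0,0,110,0,0,0,0,110,0,0,0,0,110,0,0,0,0,110,0,0,20,0,110,0,0,45,0,110,0,0,48,0,110,0,0,40,0,110,0,37,12,2.6,110,0,37,0,2.6,110,0,37,0,2.6,110,0,37,0,2.6,110,0,37,0,2.6,110,0,37,0,2.6,110,0,37,0,2.6,110,0,37,0,2.6,110,1,36,0,2.2,110,0,0,0,0,110,0,0,0,0])

```text
t: 26.55
eef_pos: [0.5041, 0.1934, 0.2191]
tool_rot: [-0.0, 0.967, 0.255, -0.0]
contact_force: [-0.5, -0.8, -0.1]
gripper_width: 0.566
grasp_force: 0.0
```

>>> carry_out(targets=[110,0,0,0,0,110,0,0,0,0])

```text
t: 26.75
eef_pos: [0.5047, 0.1911, 0.2191]
tool_rot: [0.0, 0.967, 0.253, -0.0]
contact_force: [0.7, -0.2, 0.2]
gripper_width: 0.567
grasp_force: 0.0
```

```bash
cat > wc.py <<'E'
from h import *
import sys
c=cam('wrist'); f=cv2.resize(c['frame'],None,fx=2,fy=2,interpolation=cv2.INTER_CUBIC); g=cv2.cvtColor(f,cv2.COLOR_RGB2HSV).astype(int)
e=np.array([float(sys.argv[1]),float(sys.argv[2])])
for u,v in blobs((g[...,2]<75)&(g[...,1]<130),600,8000):
    p=px2w(c,((u+.5)/2-.5,(v+.5)/2-.5),.042)[0][:2]
    if np.hypot(*(p-e))<.06: print('wrist blob',p.round(4))
E
python3 ck.py; python3 wc.py .505 .193
```

```text
t 26.8 tcp [0.5046 0.1913 0.2192] a 29.3 q7 -1.76 q1 0.08 w 0.568 F [-0.2 -0.4 -0. ] g 0.0
tray blob local mm (123.5+6.8j) rel tray (101.5-50.7j)
tray blob local mm (78.7+50.8j) rel tray (56.7-6.7j)
tray blob local mm (4+58.6j) rel tray (-18+1.1j)
tray blob local mm (-52.8+57.9j) rel tray (-74.8+0.4j)
tray blob local mm (-92.7-38.6j) rel tray (-114.7+18.9j)
tray blob local mm (-93.6+57.8j) rel tray (-115.6+0.3j)
tray blob local mm (-122.9+10.4j) rel tray (-144.9-47.1j)
wrist blob [0.5068 0.1936]
```

>>> carry_out(targets=[110,1,2,-45,0,110,0,0,-48,0,110,0,0,-45,0,110,0,0,-30,0,110,0,0,-20,0,110,0,0,-12,0,110,0,0,-6,0,110,0,0,0,0,200,0,0,0,0,230,0,0,0,0,230,0,0,0,0,230,0,0,0,0])

```text
t: 28.05
eef_pos: [0.5063, 0.1951, 0.0146]
tool_rot: [0.0, 0.967, 0.254, 0.001]
contact_force: [-0.4, -2.3, 6.6]
gripper_width: 0.291
grasp_force: 39.2
```

>>> carry_out(targets=[230,0,0,20,0,230,0,0,45,0,230,0,0,48,0,230,0,0,48,0,230,0,0,39,0,230,7.8,-36.6,0,-1.9,230,7.8,-36.6,0,-1.9,230,7.8,-36.6,0,-1.9,230,7.8,-36.6,0,-1.9,230,7.8,-36.6,0,-1.9,230,7.8,-36.6,0,-1.9,230,7.8,-36.6,0,-1.9,230,7.8,-36.6,0,-1.9,230,7.8,-36.6,0,-1.9,230,7.8,-36.6,0,-1.9,230,7.8,-36.6,0,-1.9,230,7.8,-36.6,0,-1.9,230,0,0,0,0,230,0,0,0,0,230,0,0,0,0])

```text
t: 30.05
eef_pos: [0.599, -0.243, 0.2134]
tool_rot: [-0.0, 0.998, 0.059, 0.0]
contact_force: [0.2, -0.4, -0.7]
gripper_width: 0.288
grasp_force: 39.4
```

>>> carry_out(targets=[230,0,0,-30,0,230,0,0,-40,0,230,0,0,-35,0,230,0,0,-25,0,230,0,0,-15,0,230,0,0,-6,0,230,0,0,-5,0,230,0,0,-2,0,230,0,0,0,0])

```text
t: 30.95
eef_pos: [0.5997, -0.2446, 0.0562]
tool_rot: [0.0, 0.998, 0.058, 0.001]
contact_force: [0.4, -0.2, -0.5]
gripper_width: 0.295
grasp_force: 39.4
```

```bash
python3 -c "
from h import *
st();detect();print(loc(bot.get_obs()['eef_pos']))"
```

```text
t 30.95 tcp [ 0.5997 -0.2446  0.0562] a 6.7 q7 -1.42 q1 0.56 w 0.295 F [ 0.4 -0.2 -0.5] g 39.4
C [0.5139 0.364 ] off ref mm 0.9 block ang [] yaw []
D [0.5115 0.2744] off ref mm 1.7 block ang [np.float64(-12.0)] yaw [np.float64(34.0)]
C [0.4358 0.3704] off ref mm 79.2 block ang [] yaw []
D [0.4332 0.2848] off ref mm 80.3 block ang [] yaw []
(0.08985549105069521-0.05750041127978597j)
```

>>> carry_out(targets=[230,0,0,-1.5,0,230,0,0,0,0,110,0,0,0,0,110,0,0,0,0,110,0,0,0,0,110,0,0,20,0,110,0,0,47,0,110,0,0,48,0,110,0,0,48,0,110,-7.9,47.3,0,2.2,110,-7.9,47.3,0,2.2,110,-7.9,47.3,0,2.2,110,-7.9,47.3,0,2.2,110,-7.9,47.3,0,2.2,110,-7.9,47.3,0,2.2,110,-7.9,47.3,0,2.2,110,-7.9,47.3,0,2.2,110,-7.9,47.3,0,2.2,110,-7.9,47.3,0,2.2,110,-8,47.3,0,2.2])

```text
t: 33.0
eef_pos: [0.5116, 0.2774, 0.2169]
tool_rot: [0.0, 0.964, 0.267, 0.0]
contact_force: [1.4, 0.3, -0.2]
gripper_width: 0.569
grasp_force: 0.0
```

>>> carry_out(targets=[110,0,0,0,0,110,0,0,0,0,110,0,0,0,0,110,0,0,0,0])

```text
t: 33.4
eef_pos: [0.5128, 0.2738, 0.2166]
tool_rot: [0.001, 0.964, 0.264, -0.0]
contact_force: [0.1, 0.2, -0.2]
gripper_width: 0.574
grasp_force: 0.0
```

```bash
python3 ck.py; python3 wc.py .5125 .2755
```

```text
t 33.45 tcp [0.5128 0.274  0.2166] a 30.7 q7 -1.9 q1 -0.06 w 0.567 F [ 0.2 -0.  -0. ] g 0.0
tray blob local mm (123.5+7j) rel tray (101.5-50.5j)
tray blob local mm (87.2-56.8j) rel tray (65.2+0.7j)
tray blob local mm (78.7+50.7j) rel tray (56.7-6.8j)
tray blob local mm (4+58.6j) rel tray (-18+1.1j)
tray blob local mm (-52.8+57.9j) rel tray (-74.8+0.4j)
tray blob local mm (-92.7-38.6j) rel tray (-114.7+18.9j)
tray blob local mm (-93.6+57.8j) rel tray (-115.6+0.3j)
tray blob local mm (-122.9+10j) rel tray (-144.9-47.5j)
wrist blob [0.515  0.2764]
```

>>> carry_out(targets=[110,1,2,-45,0,110,0,0,-48,0,110,0,0,-45,0,110,0,0,-30,0,110,0,0,-20,0,110,0,0,-11,0,110,0,0,-4,0,110,0,0,0,0,200,0,0,0,0,230,0,0,0,0,230,0,0,0,0,230,0,0,0,0])

```text
t: 34.7
eef_pos: [0.5139, 0.2782, 0.0152]
tool_rot: [-0.0, 0.964, 0.266, 0.001]
contact_force: [-1.1, -0.7, 6.7]
gripper_width: 0.294
grasp_force: 39.2
```

>>> carry_out(targets=[230,0,0,20,0,230,0,0,45,0,230,0,0,48,0,230,0,0,48,0,230,0,0,39,0,230,-4.7,-44.9,0,-2,230,-4.7,-44.9,0,-2,230,-4.7,-44.9,0,-2,230,-4.7,-44.9,0,-2,230,-4.7,-44.9,0,-2,230,-4.7,-44.9,0,-2,230,-4.7,-44.9,0,-2,230,-4.7,-44.9,0,-2,230,-4.7,-44.9,0,-2,230,-4.7,-44.9,0,-2,230,-4.7,-44.9,0,-2,230,-4.7,-44.9,0,-2.4,230,0,0,0,0,230,0,0,0,0,230,0,0,0,0])

```text
t: 36.7
eef_pos: [0.4569, -0.2595, 0.2139]
tool_rot: [-0.0, 0.998, 0.057, 0.0]
contact_force: [1.1, 0.5, -0.7]
gripper_width: 0.288
grasp_force: 39.5
```

>>> carry_out(targets=[230,0,0,-30,0,230,0,0,-40,0,230,0,0,-35,0,230,0,0,-25,0,230,0,0,-15,0,230,0,0,-6,0,230,0,0,-5,0,230,0,0,-2,0,230,0,0,0,0])

```text
t: 37.6
eef_pos: [0.4573, -0.2609, 0.0565]
tool_rot: [0.0, 0.998, 0.056, 0.001]
contact_force: [0.9, -0.6, -0.7]
gripper_width: 0.289
grasp_force: 39.5
```

```bash
python3 -c "
from h import *
st();detect();print(loc(bot.get_obs()['eef_pos']))"
```

```text
t 37.6 tcp [ 0.4573 -0.2609  0.0565] a 6.5 q7 -1.31 q1 0.68 w 0.289 F [ 0.9 -0.6 -0.7] g 39.5
C [0.5139 0.364 ] off ref mm 0.8 block ang [] yaw []
C [0.4358 0.3704] off ref mm 79.2 block ang [] yaw []
D [0.4332 0.2848] off ref mm 80.3 block ang [] yaw []
(-0.05349158173961808-0.05800487849194905j)
```

>>> carry_out(targets=[230,0,0,-1.5,0,230,0,0,0,0,110,0,0,0,0,110,0,0,0,0,110,0,0,0,0,110,0,0,20,0,110,0,0,47,0,110,0,0,48,0,110,0,0,48,0,110,4.4,48,0,5.8,110,4.4,48,0,5.8,110,4.4,48,0,5.8,110,4.4,48,0,5.8,110,4.4,48,0,5.8,110,4.4,48,0,5.8,110,4.4,48,0,5.8,110,4.4,48,0,5.8,110,4.4,48,0,5.8,110,4.4,48,0,5.8,110,4.4,48,0,5.8])

```text
t: 39.65
eef_pos: [0.5051, 0.2686, 0.2172]
tool_rot: [0.0, 0.817, 0.577, -0.0]
contact_force: [0.8, 0.4, 0.1]
gripper_width: 0.563
grasp_force: 0.0
```

>>> carry_out(targets=[110,4.8,48,0,0,110,4.8,48,0,0,118,0,0,0,0,118,0,0,0,0,118,0,0,0,0,118,0,0,0,0])

```text
t: 40.25
eef_pos: [0.5154, 0.3611, 0.2171]
tool_rot: [0.001, 0.819, 0.574, -0.0]
contact_force: [1.0, -0.2, -0.0]
gripper_width: 0.539
grasp_force: 0.0
```

```bash
python3 ck.py; python3 wc.py .515 .3645;  python3 -c "
from h import *
c=cam('wrist');save(c,'w7',None,1.2)"
```

```text
t 40.3 tcp [0.5153 0.3612 0.2173] a 70.1 q7 -1.4 q1 -0.14 w 0.537 F [-0.7 -0.6 -0.5] g 0.0
tray blob local mm (123.5+6.7j) rel tray (101.5-50.8j)
tray blob local mm (87.1-56.7j) rel tray (65.1+0.8j)
tray blob local mm (78.6+50.7j) rel tray (56.6-6.8j)
tray blob local mm (4+58.7j) rel tray (-18+1.2j)
tray blob local mm (-55.2-57.7j) rel tray (-77.2-0.2j)
tray blob local mm (-52.8+58j) rel tray (-74.8+0.5j)
tray blob local mm (-92.7-38.5j) rel tray (-114.7+19j)
tray blob local mm (-93.6+57.7j) rel tray (-115.6+0.2j)
tray blob local mm (-122.9+10.2j) rel tray (-144.9-47.3j)
wrist blob [0.5161 0.3656]
```

View pics/w7.png

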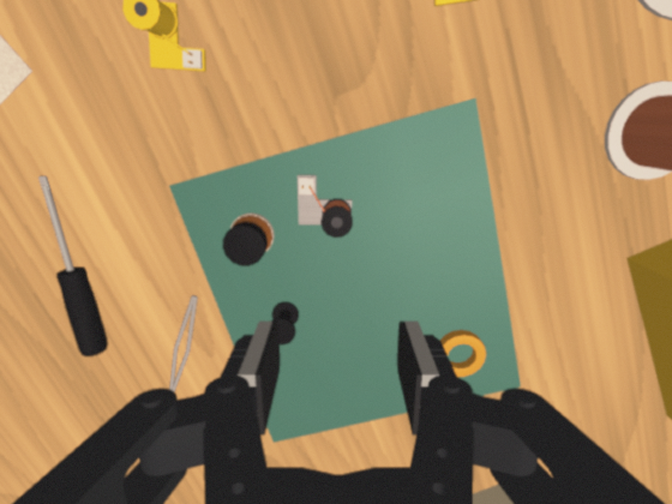

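C at (337,220) is centred; the jar is about 20 mm clear of the left finger. Picking C.

>>> carry_out(targets=[118,0.5,3.5,-45,0,118,0,0,-48,0,118,0,0,-45,0,118,0,0,-30,0,118,0,0,-20,0,118,0,0,-11,0,118,0,0,-4,0,118,0,0,0,0,200,0,0,0,0,230,0,0,0,0,230,0,0,0,0,230,0,0,0,0])

```text
t: 41.6
eef_pos: [0.5161, 0.3673, 0.016]
tool_rot: [0.0, 0.818, 0.575, 0.001]
contact_force: [-0.1, -1.1, 6.4]
gripper_width: 0.29
grasp_force: 39.4
```

>>> carry_out(targets=[230,0,0,20,0,230,0,0,45,0,230,0,0,48,0,230,0,0,48,0,230,0,0,39,0,230,0.5,-44.6,0,-4.6,230,0.5,-44.6,0,-4.6,230,0.5,-44.6,0,-4.6,230,0.5,-44.6,0,-4.6,230,0.5,-44.6,0,-4.6,230,0.5,-44.6,0,-4.6,230,0.5,-44.6,0,-4.6,230,0.5,-44.6,0,-4.6,230,0.5,-44.6,0,-4.6,230,0.5,-44.6,0,-4.6,230,0.5,-44.6,0,-4.6,230,0.5,-44.6,0,-4.6,230,0.5,-44.6,0,-4.6,230,0.5,-44.6,0,-4,230,0,0,0,0])

```text
t: 43.6
eef_pos: [0.5205, -0.2656, 0.2153]
tool_rot: [0.002, 0.999, 0.051, 0.0]
contact_force: [-0.0, 0.1, -1.5]
gripper_width: 0.29
grasp_force: 39.4
```

>>> carry_out(targets=[230,0,0,0,0,230,0,0,0,0,230,0,0,-30,0,230,0,0,-40,0,230,0,0,-35,0,230,0,0,-25,0,230,0,0,-15,0,230,0,0,-6,0,230,0,0,-5,0,230,0,0,-2,0,230,0,0,0,0])

```text
t: 44.7
eef_pos: [0.5229, -0.258, 0.0573]
tool_rot: [0.0, 0.998, 0.056, 0.001]
contact_force: [-0.2, 0.1, -1.0]
gripper_width: 0.291
grasp_force: 39.6
```

```bash
python3 -c "
from h import *
st();print(loc(bot.get_obs()['eef_pos']), glob(0,-.16))"
```

```text
t 44.7 tcp [ 0.5229 -0.258   0.0573] a 6.5 q7 -1.37 q1 0.64 w 0.291 F [-0.2  0.1 -1. ] g 39.6
(0.01211541482536399-0.06224015750191248j) [ 0.52169627 -0.35651837]
```

>>> carry_out(targets=[230,0,0,-1.5,0,230,0,0,0,0,110,0,0,0,0,110,0,0,0,0,110,0,0,0,0,110,0,0,20,0,110,0,0,47,0,110,0,0,48,0,60,0,0,48,0,0,1,-47,0,0,0,1,-47,0,0,0,0,0,0,0,0,0,0,0,0,0,0,0,0,0])

```text
t: 46.1
eef_pos: [0.5243, -0.3505, 0.2174]
tool_rot: [-0.001, 0.998, 0.057, -0.0]
contact_force: [-0.3, 0.6, -0.2]
gripper_width: 0.998
grasp_force: 0.0
```

```bash
python3 ck.py; python3 -c "
from h import *
detect();c=cam('wrist');save(c,'w8',None,1.2); st(); print([loc(px2w(c,np.array(u)/1.2,.147)[0]) for u in [(0,0)]])"
```

```text
t 46.15 tcp [ 0.5245 -0.3501  0.2176] a 6.6 q7 -1.13 q1 0.79 w 1.001 F [0.6 1.1 0.6] g 0.0
tray blob local mm (123.5+7.3j) rel tray (101.5-50.2j)
tray blob local mm (87.2-56.9j) rel tray (65.2+0.6j)
tray blob local mm (78.7+50.6j) rel tray (56.7-6.9j)
tray blob local mm (9.2-61.7j) rel tray (-12.8-4.2j)
tray blob local mm (4.1+58.5j) rel tray (-17.9+1j)
tray blob local mm (-55.1-57.9j) rel tray (-77.1-0.4j)
tray blob local mm (-52.8+57.9j) rel tray (-74.8+0.4j)
tray blob local mm (-92.7-38.5j) rel tray (-114.7+19j)
tray blob local mm (-93.6+57.8j) rel tray (-115.6+0.3j)
tray blob local mm (-122.8+1.1j) rel tray (-144.8-56.4j)
C [0.4357 0.3704] off ref mm 79.2 block ang [] yaw []
D [0.4332 0.2848] off ref mm 80.3 block ang [] yaw []
t 46.25 tcp [ 0.5246 -0.3503  0.2178] a 6.6 q7 -1.13 q1 0.79 w 1.001 F [0.2 1.1 0.5] g 0.0
[np.complex128(0.13865562367150072+0.0023042020059122464j)]
```

View pics/w8.png

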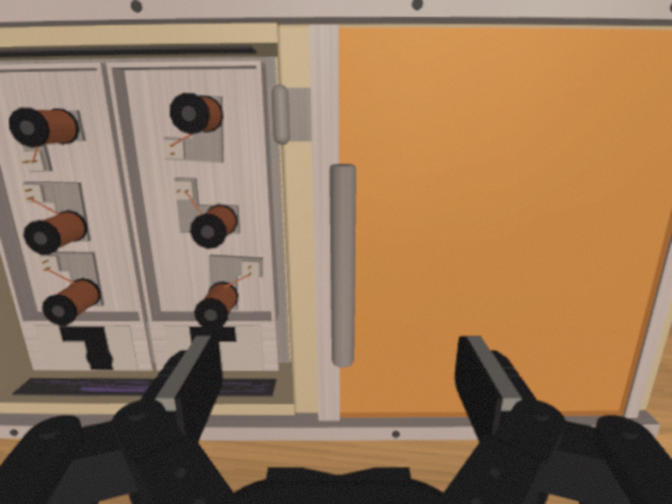

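View pics/chk.png

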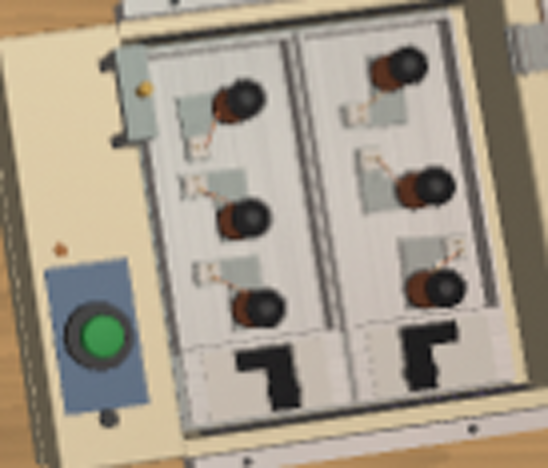

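All six coils stand upright in the right trays: left (240,100), (245,218), (260,308); right (405,65), (430,185), (440,288). Now I'll grip the handle and close the guard.

>>> carry_out(targets=[0,0,-2,-40,0,0,0,0,-34,0,60,0,0,-14,0,150,0,0,-6,0,230,0,0,0,0,230,0,0,0,0,230,0,0,0,0,230,0,0,0,0,230,0,0,0,0], newtons=60)

```text
t: 47.15
eef_pos: [0.5251, -0.3525, 0.1257]
tool_rot: [-0.0, 0.998, 0.057, 0.001]
contact_force: [-1.8, 3.6, 5.6]
gripper_width: 0.139
grasp_force: 58.6
```

>>> carry_out(targets=[230,-1,9,0,0,230,-2,18,0,0,230,-2,18,0,0,230,-2,18,0,0,230,-2,18,0,0,230,-2,18,0,0,230,-2,18,0,0,230,-2,18,0,0,230,-2,18,0,0,230,-2,18,0,0,230,-2,18,0,0,230,-2,18,0,0,230,-2,18,0,0,230,-1,10,0,0,230,0,0,0,0,230,0,0,0,0])

```text
t: 48.75
eef_pos: [0.4971, -0.1174, 0.1255]
tool_rot: [0.0, 0.998, 0.057, -0.001]
contact_force: [-7.8, 2.1, 17.7]
gripper_width: 0.138
grasp_force: 60.8
```

```bash
python3 -c "
from h import *
st();print(loc(bot.get_obs()['eef_pos']))"
```

```text
t 48.75 tcp [ 0.4971 -0.1174  0.1255] a 6.5 q7 -1.57 q1 0.49 w 0.138 F [-7.8  2.1 17.7] g 60.8
(0.001994976811673867+0.08039550611889669j)
```

>>> carry_out(targets=[230,-0.4,4,0,0,230,-0.5,5,0,0,230,-0.5,5,0,0,230,-0.5,5,0,0,230,0,0,0,0])

```text
t: 49.25
eef_pos: [0.495, -0.0995, 0.1255]
tool_rot: [0.001, 0.998, 0.056, -0.001]
contact_force: [-8.2, -0.3, 17.7]
gripper_width: 0.137
grasp_force: 60.8
```

>>> carry_out(targets=[230,-0.2,2,0,0,230,0,0,0,0])

```text
t: 49.45
eef_pos: [0.4946, -0.0968, 0.1255]
tool_rot: [0.0, 0.998, 0.057, -0.001]
contact_force: [-10.1, 2.0, 18.9]
gripper_width: 0.142
grasp_force: 60.9
```

>>> carry_out(targets=[230,-0.2,2,0,0,230,0,0,0,0])

```text
t: 49.65
eef_pos: [0.4944, -0.0951, 0.1255]
tool_rot: [0.001, 0.998, 0.057, -0.001]
contact_force: [-9.2, 0.6, 18.8]
gripper_width: 0.136
grasp_force: 61.0
```

>>> carry_out(targets=[230,-0.2,2,0,0,230,0,0,0,0])

```text
t: 49.85
eef_pos: [0.4943, -0.0942, 0.1255]
tool_rot: [0.001, 0.998, 0.056, -0.001]
contact_force: [-8.2, -3.3, 17.3]
gripper_width: 0.138
grasp_force: 60.9
```

>>> carry_out(targets=[230,-0.2,2,0,0,230,0,0,0,0])

```text
t: 50.05
eef_pos: [0.4943, -0.0942, 0.1255]
tool_rot: [0.002, 0.998, 0.055, -0.001]
contact_force: [-6.8, -7.5, 16.7]
gripper_width: 0.135
grasp_force: 60.8
```

>>> carry_out(targets=[230,-0.3,3,0,0,230,0,0,0,0,230,0,0,0,0])

```text
t: 50.35
eef_pos: [0.4943, -0.0941, 0.1255]
tool_rot: [0.004, 0.999, 0.054, -0.0]
contact_force: [-6.5, -15.6, 14.1]
gripper_width: 0.137
grasp_force: 60.7
```

>>> carry_out(targets=[230,0.5,-6,0,0,150,0,0,0,0,0,0,0,0,0,0,0,0,0,0,0,0,0,0,0,0,0,0,30,0,0,0,0,45,0,0,0,0,15,0,0,0,0,0,0,0,0,0,0,0,0,0,0,0,0])

```text
t: 51.45
eef_pos: [0.4947, -0.0948, 0.2125]
tool_rot: [-0.0, 0.998, 0.056, -0.001]
contact_force: [-0.9, 0.6, -0.1]
gripper_width: 0.995
grasp_force: 0.0
```

Run:
```python
from h import *
st(); c=cam('wrist'); f=c['frame']; g=cv2.cvtColor(f,cv2.COLOR_RGB2HSV).astype(int)
for u in blobs((g[...,0]>50)&(g[...,0]<75)&(g[...,1]>150)&(g[...,2]>60),100,9000): p=px2w(c,u,.12)[0]; print('wrist btn',p.round(4),loc(p))
t=cam('top'); g=cv2.cvtColor(t['frame'],cv2.COLOR_RGB2HSV).astype(int)
for u in blobs((g[...,0]>50)&(g[...,0]<75)&(g[...,1]>150)&(g[...,2]>60),20,900): p=px2w(t,u,.12)[0]; print('top btn',p.round(4),loc(p))
# handle in the wrist picture: gray low-saturation columns along mid rows
print([ (v, [int(x) for x in f[v,230:330:4].mean(1)]) for v in (190,)])
```

```text
t 51.45 tcp [ 0.4947 -0.0948  0.2125] a 6.5 q7 -1.53 q1 0.5 w 0.995 F [-0.9  0.6 -0.1] g 0.0
wrist btn [ 0.4343 -0.0367  0.12  ] (-0.05151269240716523+0.16748923695988616j)
[(190, [174, 175, 176, 176, 176, 166, 107, 151, 177, 176, 173, 97, 120, 134, 132, 125, 136, 142, 141, 142, 142, 142, 99, 97, 89])]
```

>>> carry_out(targets=[255,-15.5,14.6,0,0,255,-15.5,14.6,0,0,255,-15.5,14.6,0,0,255,-15.5,14.6,0,0,255,0,0,-40,0,255,0,0,-30,0,255,0,0,-14,0,255,0,0,0,0,255,0,0,0,0])

```text
t: 52.45
eef_pos: [0.4336, -0.0363, 0.1297]
tool_rot: [-0.0, 0.998, 0.056, -0.0]
contact_force: [0.3, 0.0, 0.3]
gripper_width: -0.001
grasp_force: 0.0
```

Run:
```python
from h import *
st(); t=cam('top'); g=cv2.cvtColor(t['frame'],cv2.COLOR_RGB2HSV).astype(int)
# amber guard extent along machine y at x=-0.1..0.1, z=.106
for x in (-.09,.03):
    ys=np.arange(-.3,.13,.004); P=np.array([[*glob(x,y),.106] for y in ys]); uv=w2px(t,P).round().astype(int)
    h=g[uv[:,1],uv[:,0]]; am=(h[:,0]<22)&(h[:,1]>110); print(x,'amber y range',ys[am].min().round(3) if am.any() else None,ys[am].max().round(3) if am.any() else None)
# handle: mean brightness along y at z .147
ys=np.arange(.05,.13,.004); uv=w2px(t,np.array([[*glob(.03,y),.147] for y in ys])).round().astype(int); print(list(zip(ys.round(3),g[uv[:,1],uv[:,0],1])))
```

```text
t 52.45 tcp [ 0.4336 -0.0363  0.1297] a 6.5 q7 -1.71 q1 0.41 w -0.001 F [0.3 0.  0.3] g 0.0
-0.09 amber y range -0.112 -0.072
0.03 amber y range -0.112 0.1
[(np.float64(0.05), np.int64(129)), (np.float64(0.054), np.int64(129)), (np.float64(0.058), np.int64(129)), (np.float64(0.062), np.int64(130)), (np.float64(0.066), np.int64(130)), (np.float64(0.07), np.int64(130)), (np.float64(0.074), np.int64(130)), (np.float64(0.078), np.int64(133)), (np.float64(0.082), np.int64(138)), (np.float64(0.086), np.int64(139)), (np.float64(0.09), np.int64(139)), (np.float64(0.094), np.int64(138)), (np.float64(0.098), np.int64(39)), (np.float64(0.102), np.int64(13)), (np.float64(0.106), np.int64(22)), (np.float64(0.11), np.int64(103)), (np.float64(0.114), np.int64(137)), (np.float64(0.118), np.int64(18)), (np.float64(0.122), np.int64(17)), (np.float64(0.126), np.int64(16))]
```

The handle is at y≈0.102 in the machine frame, so the guard is shut. Pressing the button.

>>> carry_out(targets=[255,0,0,-6,0,255,0,0,-4,0,255,0,0,-3,0,255,0,0,-2,0,255,0,0,0,0])

```text
t: 53.0
eef_pos: [0.4341, -0.0366, 0.115]
tool_rot: [0.0, 0.998, 0.056, 0.0]
contact_force: [0.5, -1.2, 4.6]
gripper_width: 0.002
grasp_force: 2.1
```

>>> carry_out(targets=[255,0,0,-1.5,0,255,0,0,0,0])

```text
t: 53.2
eef_pos: [0.4341, -0.0366, 0.114]
tool_rot: [0.0, 0.998, 0.056, 0.0]
contact_force: [-2.8, -0.4, 8.8]
gripper_width: 0.003
grasp_force: 4.9
```

>>> carry_out(targets=[255,0,0,-1.5,0,255,0,0,0,0,255,0,0,0,0])

```text
t: 53.5
eef_pos: [0.4342, -0.0366, 0.1136]
tool_rot: [0.001, 0.998, 0.056, 0.0]
contact_force: [-7.1, 0.1, 27.5]
gripper_width: -0.001
grasp_force: 13.6
```

>>> carry_out(targets=[255,0,0,15,0,255,0,0,40,0,255,0,0,45,0,255,0,0,45,0,255,0,0,0,0,255,0,0,0,0,255,0,0,0,0])

```text
t: 54.2
eef_pos: [0.4325, -0.0366, 0.2555]
tool_rot: [-0.0, 0.998, 0.056, -0.001]
contact_force: [0.0, -0.0, 0.8]
gripper_width: 0.002
grasp_force: 0.0
```

Run:
```python
from h import *
st(); t=cam('top'); g=cv2.cvtColor(t['frame'],cv2.COLOR_RGB2HSV).astype(int)
ys=np.arange(.09,.13,.004); uv=w2px(t,np.array([[*glob(.03,y),.147] for y in ys])).round().astype(int); print(list(zip(ys.round(3),g[uv[:,1],uv[:,0],1])))
# six dark discs under the amber sheet
f=t['frame'].astype(int).sum(2)
for n,x,y in [('E',87,-57),('A',79,51),('C',9,-62),('F',4,58.5),('D',-55,-58),('B',-53,58)]:
    u,v=w2px(t,[*glob(x/1e3,y/1e3),.083])[0].round().astype(int); print(n,f[v-1:v+2,u-1:u+2].mean().round(),f[v-12:v+13,u-12:u+13].mean().round())
print(bot.hand_in())
```

```text
t 54.2 tcp [ 0.4325 -0.0366  0.2555] a 6.4 q7 -1.57 q1 0.49 w 0.002 F [ 0.  -0.   0.8] g 0.0
[(np.float64(0.09), np.int64(138)), (np.float64(0.094), np.int64(139)), (np.float64(0.098), np.int64(39)), (np.float64(0.102), np.int64(13)), (np.float64(0.106), np.int64(22)), (np.float64(0.11), np.int64(104)), (np.float64(0.114), np.int64(138)), (np.float64(0.118), np.int64(19)), (np.float64(0.122), np.int64(16)), (np.float64(0.126), np.int64(16)), (np.float64(0.13), np.int64(27))]
E 337.0 435.0
A 342.0 458.0
C 332.0 372.0
F 345.0 333.0
D 359.0 362.0
B 67.0 108.0
the job is handed in; nothing more can be done
None
```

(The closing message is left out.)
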